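# Ride the toolbox lid shut

## Robot

A 7-joint arm with a two-finger parallel gripper is mounted at the origin on the work surface. World frame = base frame: x ahead of the robot, y to its left, z up, the work surface at z = 0. Lengths are in m, angles in rad, forces in N, time in s.
With the tool pointing down it reaches from about 0.4 to 0.9 m from the base axis. Payload 5.6 kg.
Tool frame: the origin (TCP) lies at the very end of the fingers, on their centre line; the grasp point (between the pads) lies 19 mm behind it; z points along the fingers, y is the line along which they close (so a half turn about z gives the same grasp; the last joint's range is limited). The gripper opens to 92 mm and grips with 3 to 60 N. Pads are 20 mm wide; open, the fingers measure 128 mm over their backs; the gripper's body (75 mm by 189 mm) begins 69 mm behind the grasp point.
Start: joints at [1.273, 0.468, -0.012, 1.603, 0.006, 1.071, -0.056], TCP at [0.164, -0.629, 0.215] pointing down, gripper open.
Joint ranges: [-2.53, 2.53], [-0.31, 2.02], [-1.57, 1.55], [0.28, 2.44], [-1.29, 4.43], [0.15, 1.84], [-2.92, 2.92]. Speed limits (rad/s): [2.57, 2.57, 3.14, 3.14, 3.14, 3.14, 3.14].

## Interface

Orientations are given as a unit quaternion [x, y, z, w].
In Python, from cell import observe, optics, close_job gives the robot as it stands. The module is installed in compiled form; this text tells all that it offers.
- The arm moves only by the tool send_rows, never from a script. Its argument "targets" is a list of rows, each a list of 2 entries, a list of its own where there are three numbers: the shift along the tool's x, y, z in mm, then the turn, a rotation vector about the tool's x, y, z in degrees. In form: [[[x, y, z], [rx, ry, rz]], ...]. A call has 1 to 12 rows; each row is the pose to reach, as a shift and turn from the pose commanded when the call began, along the tool's axes at that moment; what a row does not reach only later rows make up. A row lasts 1/8 s, in which the tool goes at most 62.5 mm and 10.7 degrees, less where a joint would pass 70% of its speed; a pose out of reach is approached as far as the arm can. A call with a gripper value outside its range is refused whole. "grip" is the opening in per cent of the stroke, from 0 (shut) to 100 (fully open), set as the call begins (left out, the last holds). The fingers move at their own pace and stop on an object; "grip_force" is the grip in N (left out, the last holds). Time passes only in rows, so rows that repeat a pose let the fingers close. It gives the time, the measured TCP pose, the force, the opening and the grip force at its end, in the units of the state.
- observe(): the state, without advancing time (a new reading comes with each control period).
- optics.camera(name): name is "scene" or "top" or "wrist"; returns a dict with "img" (420x560x3 uint8, blue, green, red), "vfov" (degrees; the focal length in pixels is half the picture's height over the tangent of half this angle, whatever the lens; pixels are square), "cx", "cy" (the principal point, pixels), "dist" ([k1, k2, p1, p2, k3] as OpenCV has them; the pictures are not rectified), "rvec" (rotation vector, rad) and "tvec" (3), from world to camera coordinates, as OpenCV has them; the wrist camera has in their place "mount" (4x4, takes a point from camera to tool coordinates, whose origin is the TCP and whose axes are the flange's). Camera axes: x right, y down, z forward; pixel columns grow to the right and rows downward; lengths in m; the calibration is good to about 2 mm. A picture is of the moment at which its call begins: read the wrist's pose just before it. There is no depth.
- close_job(): hands the job in; it is judged then, once.
The state is a dict: "clock": time; "q": joint angles; "qd": joint speeds; "tau": joint torques, N m; "ee_pos": TCP position; "eef_rot": TCP orientation; "contact_force": force on the tool from outside, world axes, zero at the start; "ft_torque": the same for the moment, N m; "gripper_width": finger opening in m; "finger_force": force on a finger pad.
Only numpy, scipy, OpenCV 4.12 (cv2) and the standard library are available. Lean on these libraries where they do the work, as an engineer would, in place of code of your own. Each camera call takes 0.05 s, during which the arm holds its last target. There are 200 camera calls.

## Task

The lid of the toolbox stands open, leaning back on its hinge: close it gently. Tip it forward with a fingertip, catch it on a finger as it comes over, and let it ride down on that finger until it is fully shut, without ever dropping, slamming or pinching it. Leave everything else on the bench where it is, and finish clear of everything.

Things in the scene. Friction and masses are not known exactly. Their poses are not given: they have to be found in the camera images.
- toolbox: Dark slate-blue plastic toolbox, heavy, does not shift; its front faces the robot's right. Body 145 mm deep (x), 300 mm long (y), 110 mm high, walls drawn in 10 mm towards the foot. Origin: centre of its underside on the bench; x points from the front (thumb lip side) to the hinge side, y along the hinge, z up. Two undone latches, 8 mm proud of the front, 105 mm either side of the middle.
- lid (a joint): Lid angle in rad: 0 fully shut (level on the rim), 1.57 upright, 1.80 leaning back on its stop, where it rests at the start. The hinge swings freely with hardly any friction: the lid (about 0.3 kg, varies; its outside is the heavier) balances at about 1.34; beyond that it falls back, below it it falls forward and shut.
- hinge_mid (a point): Middle of the hinge axis, on the rear upper rim: 72.5 mm along toolbox x from its origin and 110 mm above the bench. The frame turns with the lid: x lies in the lid's underside and points from the lip to the hinge (level when shut), y lies along the hinge, z points out of the lid's outside.
- lip_edge (a point): Middle of the free edge of the thumb lip, on the lid's underside, 167 mm from the hinge axis; axes as hinge_mid. The flat underside of rim and lip contains the hinge axis. With the lid open the lip stands at the very top; with it shut it overhangs the toolbox front by 22 mm, 110 mm above the bench, with nothing below it.
- lid_outer: Outside of the lid: a hollow shell 145 by 300 mm, 22 mm deep, with two clear small-parts hatches and a folded handle on it (29 mm thick in all), and the outer face of the thumb lip. The lip is a flat tongue, 110 mm along y, 6 mm thick, standing 22 mm out from the middle of the lid's front wall, level with the rim. Origin and axes as hinge_mid.
- lid_inner: Inside of the lid: its rim, inner face and the underside of the thumb lip. Origin and axes as hinge_mid.
- tee_mid (a point): Bystander: orange plastic pipe tee lying on the bench before the toolbox's front, off to its far end, 120 mm by 90 mm, 38 mm high; the point is at mid-height where its arms meet.
- screwdriver: Bystander: screwdriver lying on the bench before the toolbox's front, off to the end near the robot. Origin under its middle.
- jar_mid (a point): Bystander: small lidded jar of 48 mm diameter, 62 mm high, standing behind the toolbox's hinge side; the point is its centre.

How it is judged:
On the way, in this order (a step that is already met when the one before it is completed fails the run):
1. the lid has come over and is caught: it lies on a finger, well short of shut (value of joint lid between 0.4 and 1.25 rad and contact force between the fingers and lid_inner above 0.15 N), for 0.3 s.
2. the lid is still carried on the finger when nearly shut (value of joint lid between 0.03 and 0.3 rad and contact force between the fingers and lid_inner above 0.15 N), for 0.1 s.
At the end, for the whole second after the job is handed in: The lid is fully shut (within 0.015 rad, 2.5 mm at the lip) and at rest, and the tee, screwdriver and jar are within 15 mm of where they stood (value of joint lid below 0.015 rad and velocity of joint lid between -0.05 and 0.05 rad/s and distance of each of tee_mid, screwdriver, jar_mid from where it was at the start of the episode below 0.015 m); the robot touches nothing.
It fails at once if the lid slams: it turns faster than 1.5 rad/s (25 cm/s at the lip) within the last 0.35 rad of shutting (value of joint lid below 0.35 rad and velocity of joint lid below -1.5 rad/s).
It fails at once if the lid is dropped: it falls freely at over 6 rad/s (1 m/s at the lip) (velocity of joint lid below -6 rad/s).
It fails at once if the lid is pinched: fingers press its outside and its inside at once, each with over 3 N (contact force between the fingers and lid_outer above 3 N and contact force between the fingers and lid_inner above 3 N).
It fails at once if a bystander (tee, screwdriver or jar) is moved by over 15 mm (distance of any of tee_mid, screwdriver, jar_mid from where it was at the start of the episode above 0.015 m).
It also fails if it takes over 54 s, if anything falls off the work surface, if the arm or the gripper's body presses on something with over 40 N, if the wrist force passes 120 N, or if a joint passes its speed limit or range.

## Working session

There is one attempt and no reset: what is moved stays moved. The work goes in short steps, Python scripts to look and compute and a tool call to move; the robot and the scene stay as the last step left them, time stands still between calls to the robot, and variables do not carry over. Pictures are saved under pics/ and viewed, at most 11 in all, crops included, and the job is handed in when it is done.

Besides the shell and the picture viewer there is one more tool, called after "Call:" as a command line: name --argument value ..., lists and objects as JSON in quotes. send_rows: Moves the arm, as the interface text tells. Its arguments: {"type":"object","properties":{"targets":{"type":"array","items":{"type":"array"}},"grip":{"type":"number"},"grip_force":{"type":"number"}},"required":["targets"]}

```bash
mkdir -p pics; python3 - <<'E'
from cell import observe, optics
import cv2,json,pickle
o=observe();print({k:o[k] for k in("clock","q","ee_pos","eef_rot","contact_force","gripper_width")})
d={}
for n in("scene","top","wrist"):
    c=optics.camera(n);d[n]=c;cv2.imwrite(f"pics/{n}0.png",cv2.resize(c["img"],(800,600),interpolation=cv2.INTER_CUBIC))
    print(n,{k:v for k,v in c.items() if k!="img"})
pickle.dump(d,open("c0.pkl","wb"))
E
```

```text
{'clock': 0.0, 'q': array([ 1.27297964,  0.46838045, -0.01161773,  1.60365995,  0.00601142,
        1.07135764, -0.05628547]), 'ee_pos': array([ 0.16363169, -0.62845289,  0.21362319]), 'eef_rot': array([ 9.91896077e-01,  1.27048765e-01, -1.75168395e-04, -8.67940602e-04]), 'contact_force': array([0.69580096, 0.32756712, 0.63451687]), 'gripper_width': 0.09211459418530231}
scene {'vfov': 53.62956668410685, 'cx': 282.4676783674581, 'cy': 200.73339658125659, 'dist': array([-0.00374012,  0.        ,  0.        ,  0.        ,  0.        ]), 'rvec': array([ 1.31157607, -2.42272155,  0.76400763]), 'tvec': array([0.30992156, 0.46330792, 0.51203667])}
top {'vfov': 42.797212484102786, 'cx': 284.08698792932665, 'cy': 216.91393791383405, 'dist': array([-0.17044695,  0.        ,  0.        ,  0.        ,  0.        ]), 'rvec': array([ 2.18811195, -2.13805347,  0.12166726]), 'tvec': array([7.76352550e-04, 5.94558959e-01, 1.10441260e+00])}
wrist {'vfov': 59.688935297401976, 'cx': 282.26940245790166, 'cy': 208.66362466667687, 'dist': array([-0.02124702,  0.        ,  0.        ,  0.        ,  0.        ]), 'mount': array([[-2.60037694e-04, -9.69994631e-01, -2.43126197e-01,
         6.79400580e-02],
       [ 9.99999951e-01, -2.09498256e-04, -2.33728401e-04,
         5.38823485e-04],
       [ 1.75780780e-04, -2.43126246e-01,  9.69994638e-01,
        -1.69030461e-01],
       [ 0.00000000e+00,  0.00000000e+00,  0.00000000e+00,
         1.00000000e+00]])}
```

View pics/scene0.png

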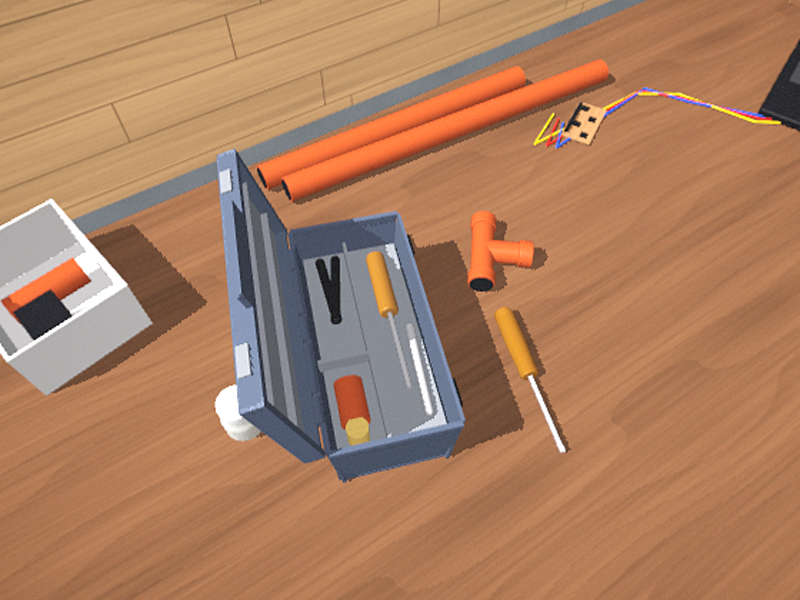

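View pics/top0.png

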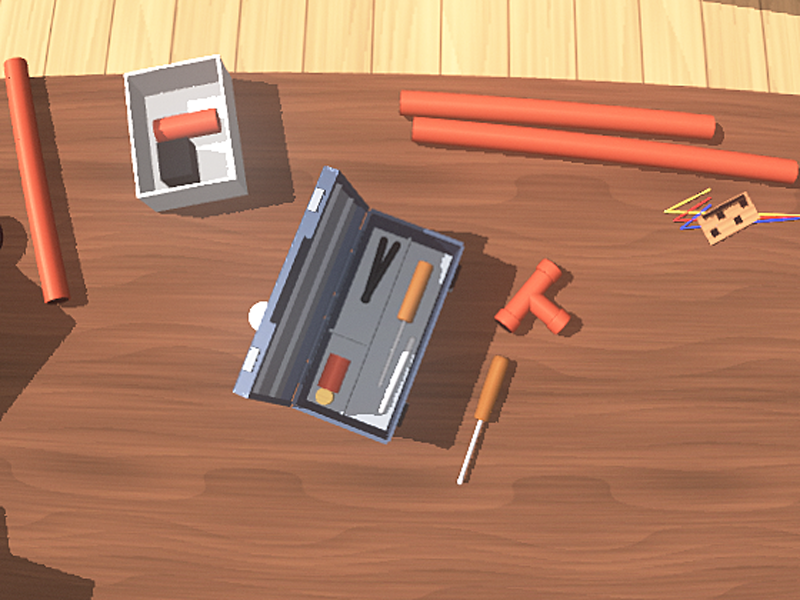

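Scene (800x600): the lid stands at left with its lip running from (237,207) to (250,303), and the rim corners are at (397,214), (463,422), (328,455) and (290,232). Top: the rim corners are at (463,243), (388,441), (296,404) and (368,211). The tee is at (538,298), the screwdriver runs from (500,358) to (461,483), and the jar is at (258,317).

```bash
cat > h.py <<'E'
import numpy as np,cv2,pickle
from scipy.optimize import least_squares
from scipy.spatial.transform import Rotation as R
d=pickle.load(open("c0.pkl","rb"))
def K(c):
    f=c["img"].shape[0]/2/np.tan(np.radians(c["vfov"])/2);return np.array([[f,0,c["cx"]],[0,f,c["cy"]],[0,0,1.]])
def proj(n,P):
    c=d[n];return cv2.projectPoints(np.array(P,float).reshape(-1,1,3),c["rvec"],c["tvec"],K(c),c["dist"])[0][:,0]
def onz(n,px,z):
    c=d[n];u=cv2.undistortPoints(np.array(px,float).reshape(-1,1,2),K(c),c["dist"])[:,0]
    Rm=cv2.Rodrigues(c["rvec"])[0];o=-Rm.T@c["tvec"];r=np.c_[u,np.ones(len(u))]@Rm
    return o+r*((z-o[2])/r[:,2])[:,None]
E
python3 - <<'E'
from h import *
s=560/800
# toolbox frame front-far, front-near, hinge-near, hinge-far
T=np.array([[463,243],[388,441],[296,404],[368,211]])*s
S=np.array([[397,214],[463,422],[328,455],[290,232]])*s
for n,p in(("top",T),("scene",S)):
    P=onz(n,p,.11);print(n,P[:,:2].round(4).tolist())
def W(p,L):
    c,sn=np.cos(p[2]),np.sin(p[2]);return np.c_[p[0]+c*L[:,0]-sn*L[:,1],p[1]+sn*L[:,0]+c*L[:,1],L[:,2]]
P=onz("top",T,.11);e=(P[2]-P[1])[:2];yaw=np.arctan2(e[1],e[0])
# far end: determine y sign
yv=np.array([-np.sin(yaw),np.cos(yaw)]);sg=np.sign((P[0]-P[1])[:2]@yv)
L=np.array([[-.0725,sg*.15,.11],[-.0725,-sg*.15,.11],[.0725,-sg*.15,.11],[.0725,sg*.15,.11]])
r=least_squares(lambda p:np.r_[(proj("top",W(p,L))-T).ravel(),(proj("scene",W(p,L))-S).ravel()],[*P[:,:2].mean(0),yaw])
p=r.x;print("pose",p,np.degrees(p[2]),"sg",sg,"res",r.fun.reshape(-1,2).round(1).tolist())
a=1.8;lip=W(p,np.array([[.0725-.167*np.cos(a),y,.11+.167*np.sin(a)] for y in(-.055,0,.055)]));print("lip",lip.round(4))
print("px scene",(proj("scene",lip)/s).round(0).tolist(),"top",(proj("top",lip)/s).round(0).tolist())
b=onz("top",np.array([[538,298]])*s,.019);print("tee",b)
print("scr",onz("top",np.array([[500,358],[461,483]])*s,.01));print("jar",onz("top",np.array([[258,317]])*s,.062))
print("TCP z axis etc",d["top"]["rvec"])
E
```

```text
top [[0.682, -0.0636], [0.4049, 0.0346], [0.452, 0.1624], [0.7249, 0.071]]
scene [[0.6779, -0.0628], [0.4043, 0.0339], [0.4494, 0.1656], [0.7259, 0.0665]]
pose [0.56619366 0.05043774 1.23327467] 70.66143378052116 sg -1.0 res [[2.0, -0.8], [1.4, 2.2], [-3.1, 1.6], [1.0, -3.3], [0.5, -3.1], [2.7, 1.2], [-1.6, 1.5], [-2.8, -1.5]]
lip [[0.6547 0.1364 0.2726]
 [0.6028 0.1546 0.2726]
 [0.5509 0.1729 0.2726]]
px scene [[231.0, 200.0], [236.0, 244.0], [242.0, 294.0]] top [[305.0, 235.0], [288.0, 277.0], [271.0, 321.0]]
tee [[ 0.61879434 -0.18536583  0.019     ]]
scr [[ 0.52715305 -0.12942682  0.01      ]
 [ 0.33875337 -0.0738173   0.01      ]]
jar [[0.5757274  0.22952946 0.062     ]]
TCP z axis etc [ 2.18811195 -2.13805347  0.12166726]
```

Call:
send_rows --targets '[[[0,0,-60],[0,0,0]],[[60,-30,-120],[0,0,5]],[[120,-80,-180],[0,0,12]],[[160,-125,-190],[0,0,20]],[[200,-170,-190],[0,0,28]],[[240,-215,-190],[0,0,34]],[[280,-260,-190],[0,0,34]],[[320,-305,-190],[0,0,34]],[[360,-350,-190],[0,0,34]],[[400,-395,-190],[0,0,34]],[[440,-440,-190],[0,0,34]],[[480,-485,-190],[0,0,34]]]' --grip 50

```text
clock: 1.65
ee_pos: [0.4905, -0.0683, 0.4046]
eef_rot: [0.986, -0.169, 0.0, 0.0]
contact_force: [1.1, -0.7, -0.5]
gripper_width: 0.0461
finger_force: 0.0
```

```bash
cat >> h.py <<'E'
p0=np.array([0.5662,0.0504,1.2333])
def tb2w(P,p=p0):
    P=np.array(P,float);return R.from_euler("z",p[2]).apply(P)+[p[0],p[1],0]
def go(x,z,phi,y=0,p=p0):
    """tool shift/turn (mm,deg) to TCP at toolbox x,y,z, tilted phi deg"""
    from cell import observe
    o=observe();c=R.from_quat(o["eef_rot"]);e=R.from_euler("z",p[2])
    g=e*R.from_matrix(np.array([[0,-1,0],[-1,0,0],[0,0,-1.]]).T)*R.from_euler("x",phi,degrees=True)
    t=c.inv().apply(tb2w([x,y,z],p)-o["ee_pos"])*1000
    return t.round(1),(c.inv()*g).as_rotvec(degrees=True).round(2)
def st(p=p0):
    from cell import observe
    o=observe();e=R.from_euler("z",p[2]);c=R.from_quat(o["eef_rot"])
    print("t",o["clock"].__round__(2),"tb",(e.inv().apply(o["ee_pos"]-[p[0],p[1],0])*1000).round(1),"z_tool tb",e.inv().apply(c.apply([0,0,1])).round(3),"y_tool",e.inv().apply(c.apply([0,1,0])).round(3),"F tb",e.inv().apply(o["contact_force"]).round(2),"w",round(o["gripper_width"]*1000,1),"q",o["q"].round(2))
E
python3 -c "
from h import *
st();print(go(.1125,.36,0))"
```

```text
t 1.65 tb [-137.1   32.1  404.6] z_tool tb [-0. -0. -1.] y_tool [-1.     0.002  0.   ] F tb [-0.3  -1.29 -0.48] w 46.1 q [ 0.48  0.09 -0.44  1.68  0.04  1.38 -1.87]
(array([  31.7, -249.7,   44.6]), array([ 0.02, -0.02, -0.09]))
```

Call:
send_rows --targets '[[[15,-20,40],[10,0,0]],[[30,-40,80],[20,0,0]],[[32,-40,120],[30,0,0]],[[32,-40,150],[40,0,0]],[[32,-40,180],[50,0,0]],[[32,-40,180],[55,0,0]],[[32,-40,180],[55,0,0]]]'

```text
clock: 2.52
ee_pos: [0.5328, -0.0444, 0.2227]
eef_rot: [0.874, -0.152, 0.077, -0.456]
contact_force: [0.4, 0.2, 0.0]
gripper_width: 0.0456
finger_force: 0.0
```

```bash
python3 -c "
from h import *
from cell import optics
st();print(go(.1125,.36,0))
c=optics.camera('scene');cv2.imwrite('pics/s1.png',cv2.resize(c['img'],(800,600)))"
```

```text
t 2.52 tb [-1.005e+02  1.000e-01  2.227e+02] z_tool tb [ 0.82  -0.001 -0.573] y_tool [-0.573  0.006 -0.82 ] F tb [ 0.31 -0.27  0.  ] w 45.6 q [ 0.91  0.51 -0.48  1.96 -0.85  1.07 -0.88]
(array([  -1.5, -234.6,   95.9]), array([-55.04,   0.1 ,  -0.35]))
```

View pics/s1.png

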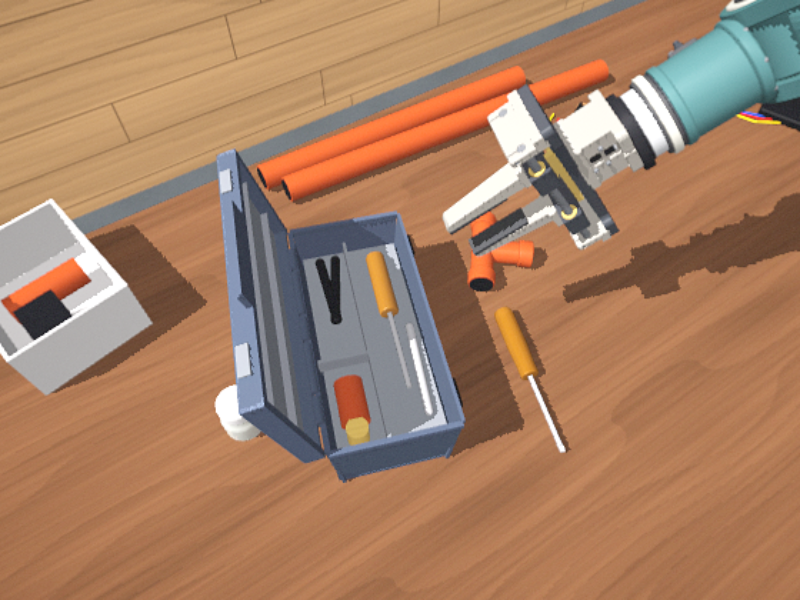

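Call:
send_rows --targets '[[[0,-45,-32],[-5,0,0]],[[0,-85,-58],[-14,0,0]],[[0,-115,-80],[-24,0,0]],[[0,-145,-40],[-34,0,0]],[[0,-176,0],[-44,0,0]],[[0,-206,48],[-54,0,0]],[[-1,-235,96],[-55,0,0]],[[-1,-235,96],[-55,0,0]],[[-1,-235,96],[-55,0,0]]]'

```text
clock: 3.7
ee_pos: [0.6032, 0.1592, 0.3634]
eef_rot: [0.986, -0.168, 0.001, 0.0]
contact_force: [0.1, 0.0, 1.1]
gripper_width: 0.046
finger_force: 0.0
```

```bash
python3 -c "
from h import *
from cell import optics
st();print(go(.1125,.36,0))
c=optics.camera('wrist');cv2.imwrite('pics/w1.png',cv2.resize(c['img'],(800,600)))
c=optics.camera('scene');cv2.imwrite('pics/s2.png',cv2.resize(c['img'][60:260,100:360],(780,600)))
"
```

```text
t 3.7 tb [114.9   1.1 363.4] z_tool tb [ 0.    -0.003 -1.   ] y_tool [-1. -0. -0.] F tb [ 0.06 -0.07  1.08] w 46.0 q [ 0.08  0.37 -0.54  1.46  0.19  1.36 -2.37]
(array([1.1, 2.4, 3.4]), array([-0.  , -0.16,  0.  ]))
```

View pics/w1.png

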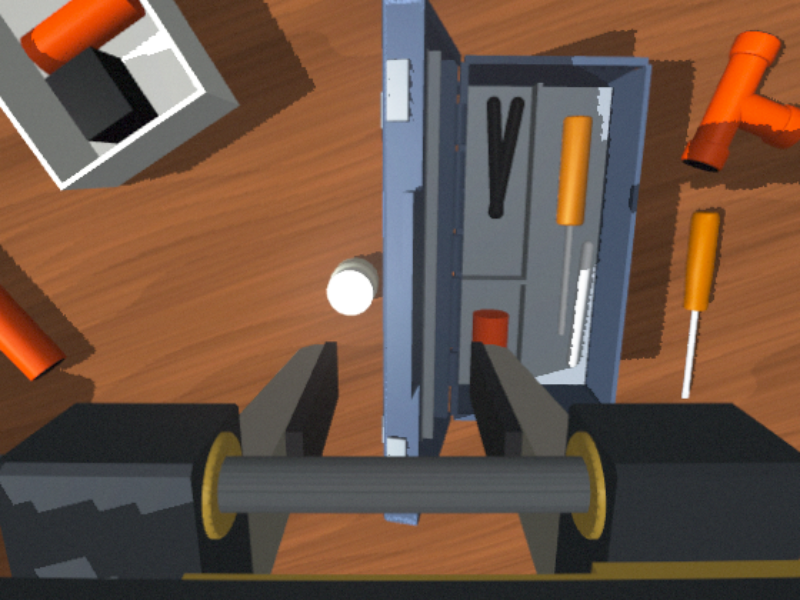

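View pics/s2.png

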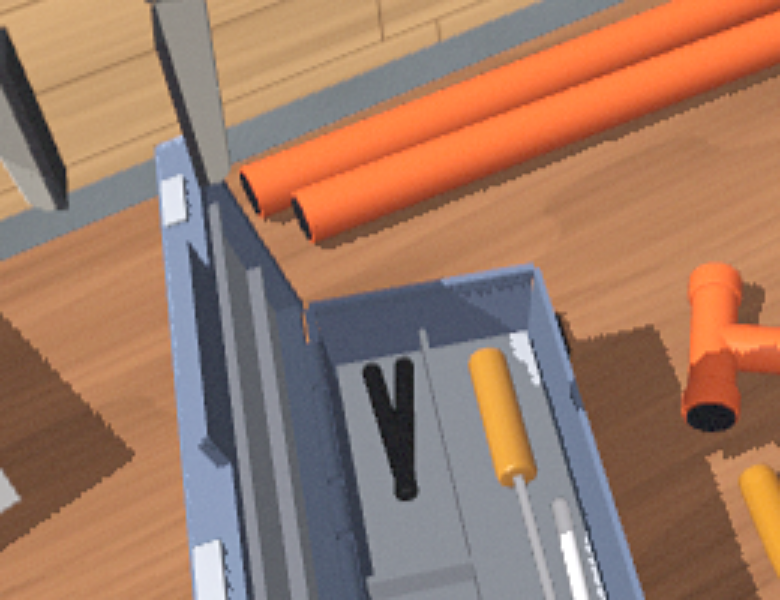

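Wrist view: the lid edge is at columns 384–420, between the fingertips at 337 and 471. The tool is square to the lid and the lip is about 6 mm to the front of centre, as the model predicts. I'm going down to straddle the lip.

Call:
send_rows --targets '[[[0,2,35],[0,0,0]],[[0,2,70],[0,0,0]],[[0,2,95],[0,0,0]],[[0,2,105],[0,0,0]],[[0,2,105],[0,0,0]]]'

```text
clock: 4.42
ee_pos: [0.603, 0.1554, 0.2574]
eef_rot: [0.986, -0.169, 0.0, 0.0]
contact_force: [-0.4, -0.5, 0.4]
gripper_width: 0.046
finger_force: 0.0
```

```bash
cat >> h.py <<'E'
def carry(th,phi,g,s):
    f=np.radians(phi);lip=np.array([72.5-167*np.cos(th),110+167*np.sin(th)])
    return lip+s*np.array([np.sin(f),-np.cos(f)])+g/2*np.array([np.cos(f),np.sin(f)])
E
python3 -c "
from h import *
from cell import optics
st();print(go(.0288,.2536,25))
c=optics.camera('wrist');cv2.imwrite('pics/w2.png',cv2.resize(c['img'],(800,600)))
"
```

```text
t 4.42 tb [111.3   0.  257.4] z_tool tb [-0. -0. -1.] y_tool [-1.     0.003  0.   ] F tb [-0.62  0.22  0.42] w 46.0 q [ 0.08  0.44 -0.52  1.6   0.24  1.16 -2.41]
(array([ 0.3, 82.5,  3.8]), array([25.02, -0.06, -0.17]))
```

View pics/w2.png

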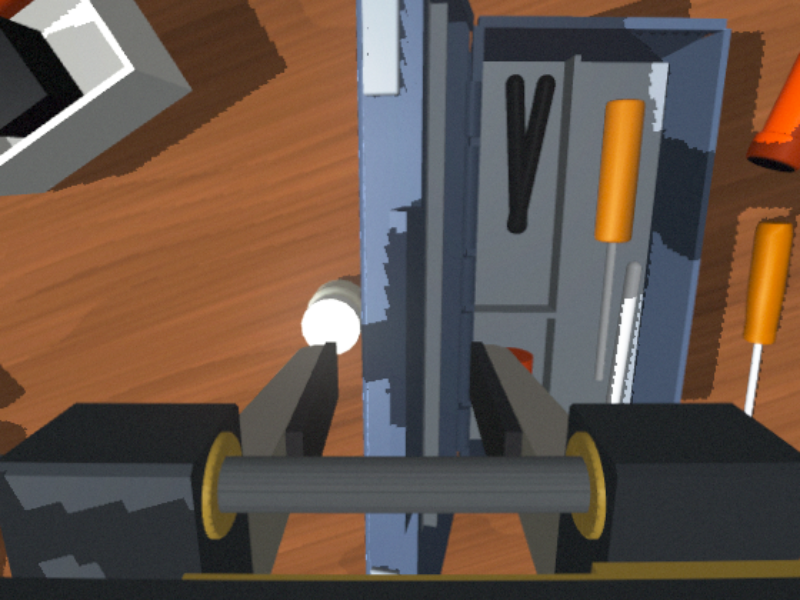

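Call:
send_rows --targets '[[[0,0,0],[0,0,0]],[[0,5,0],[1,0,0]],[[0,11,0],[2,0,0]],[[0,17,0],[4,0,0]],[[0,23,0],[6,0,0]],[[0,29,0],[8,0,0]],[[0,35,0],[10,0,0]],[[0,41,1],[12,0,0]],[[0,47,1],[14,0,0]],[[0,53,1],[16,0,0]],[[0,58,2],[18,0,0]],[[0,63,2],[20,0,0]]]' --grip 35

```text
clock: 5.98
ee_pos: [0.5817, 0.0961, 0.255]
eef_rot: [0.97, -0.167, 0.03, -0.172]
contact_force: [-0.5, 0.0, -0.1]
gripper_width: 0.0318
finger_force: 0.1
```

```bash
python3 -c "
from h import *
from cell import optics
st();print(go(.0288,.2536,25))
c=optics.camera('scene');cv2.imwrite('pics/s3.png',cv2.resize(c['img'][60:260,100:360],(780,600)))
"
```

```text
t 5.97 tb [ 48.3   0.5 255. ] z_tool tb [ 0.343 -0.002 -0.939] y_tool [-0.939  0.002 -0.343] F tb [-0.12  0.44 -0.09] w 31.8 q [ 0.49  0.35 -0.65  1.81 -0.14  0.9  -1.95]
(array([ 0.5, 18.8, -5.3]), array([ 4.91, -0.1 , -0.12]))
```

View pics/s3.png

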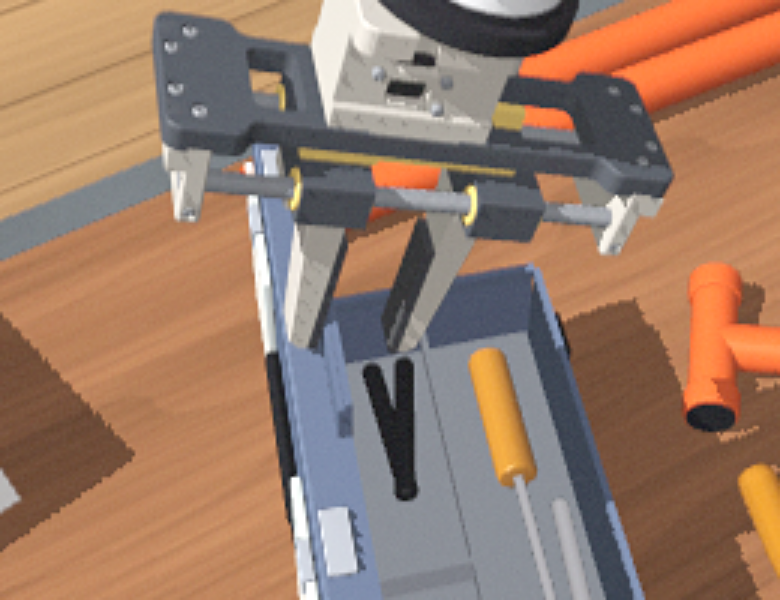

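The lid is being pushed and is near upright. The outer finger sits at (300,345) behind the lip, and the inner finger is at (400,345).

Call:
send_rows --targets '[[[0,4,-1],[1,0,0]],[[0,8,-2],[2,0,0]],[[0,12,-3],[3,0,0]],[[0,16,-5],[4,0,0]],[[0,20,-5],[5,0,0]],[[0,24,-5],[6,0,0]],[[0,28,-5],[6,0,0]],[[0,32,-5],[7,0,0]],[[0,37,-5],[8,0,0]],[[0,37,-5],[8,0,0]],[[0,37,-5],[8,0,0]],[[0,37,-5],[8,0,0]]]'

```text
clock: 7.52
ee_pos: [0.5699, 0.0632, 0.2472]
eef_rot: [0.956, -0.163, 0.041, -0.238]
contact_force: [-0.3, -0.8, -0.6]
gripper_width: 0.0321
finger_force: 0.2
```

```bash
python3 -c "
from h import *
from cell import optics
st()
for th,phi,g in((.95,30,60),(.85,33,91),(.6,40,91),(.3,50,91),(.15,53,91),(.0,55,91)):
  c=carry(th,phi,g,15);print(th,phi,c.round(1),go(c[0]/1e3,c[1]/1e3,phi))
c=optics.camera('scene');cv2.imwrite('pics/s4.png',cv2.resize(c['img'][60:260,100:360],(780,600)))
"
```

```text
t 7.53 tb [ 13.3   0.7 247.2] z_tool tb [ 0.47  -0.001 -0.883] y_tool [-0.883  0.    -0.47 ] F tb [-0.82  0.01 -0.59] w 32.1 q [ 0.68  0.36 -0.71  1.88 -0.31  0.85 -1.7 ]
0.95 30 [  8.8 247.9] (array([ 0.7,  3.6, -2.6]), array([ 2.  , -0.04, -0.03]))
0.85 33 [  8.6 247.7] (array([ 0.7,  3.9, -2.6]), array([ 5.  , -0.04, -0.03]))
0.6 40 [-20.8 222.1] (array([ 0.8, 41.9,  6.2]), array([12.  , -0.04, -0.02]))
0.3 50 [-46.3 184.6] (array([ 0.8, 82. , 27.4]), array([ 2.2e+01, -4.0e-02, -2.0e-02]))
0.15 53 [-53.3 162.3] (array([ 0.8, 98.6, 43.8]), array([ 2.5e+01, -4.0e-02, -2.0e-02]))
0.0 55 [-56.1 138.7] (array([  0.8, 112.2,  63.3]), array([ 2.7e+01, -4.0e-02, -2.0e-02]))
```

View pics/s4.png

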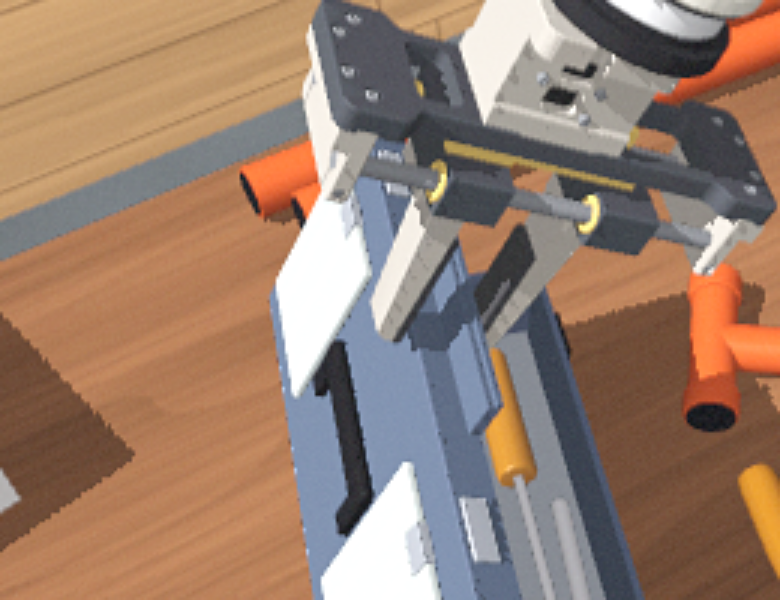

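The lid has tipped over and lies on the inner finger, with the lip at (460–500, 280–430). Next I'll widen the gap in steps while carrying it.

Call:
send_rows --targets '[[[0,2,-2],[2,0,0]],[[0,4,-3],[2,0,0]],[[0,4,-3],[2,0,0]],[[0,4,-3],[2,0,0]],[[0,4,-3],[2,0,0]]]' --grip 65

```text
clock: 8.2
ee_pos: [0.5683, 0.0585, 0.248]
eef_rot: [0.952, -0.163, 0.044, -0.255]
contact_force: [0.0, -0.7, 0.2]
gripper_width: 0.0596
finger_force: 0.2
```

Call:
send_rows --targets '[[[0,0,0],[1,0,0]],[[0,0,0],[2,0,0]],[[0,0,0],[3,0,0]],[[0,0,0],[3,0,0]],[[0,0,0],[3,0,0]],[[0,0,0],[3,0,0]],[[0,0,0],[3,0,0]]]' --grip 100

```text
clock: 9.07
ee_pos: [0.5681, 0.0583, 0.2479]
eef_rot: [0.945, -0.161, 0.048, -0.28]
contact_force: [0.3, -0.9, 0.2]
gripper_width: 0.0918
finger_force: 0.3
```

```bash
python3 -c "
from h import *
from cell import optics
st()
for th,phi,g in((.85,33,92),(.6,40,92),(.45,45,92),(.3,50,92),(.15,53,92),(.0,55,92)):
  c=carry(th,phi,g,15);print(th,phi,c.round(1),go(c[0]/1e3,c[1]/1e3,phi))
c=optics.camera('scene');cv2.imwrite('pics/s5.png',cv2.resize(c['img'][60:260,100:360],(780,600)))
"
```

```text
t 9.07 tb [  8.1   0.8 247.9] z_tool tb [ 0.545 -0.001 -0.839] y_tool [-0.839  0.001 -0.545] F tb [-0.79 -0.6   0.24] w 91.8 q [ 0.77  0.38 -0.76  1.9  -0.4   0.84 -1.58]
0.85 33 [  9.  247.9] (array([ 0.8, -0.8,  0.4]), array([ 0.01, -0.03, -0.04]))
0.6 40 [-20.5 222.4] (array([ 0.8, 37.9,  5.8]), array([ 7.01, -0.03, -0.04]))
0.45 45 [-34.7 204.6] (array([ 0.9, 59.5, 13. ]), array([12.01, -0.04, -0.04]))
0.3 50 [-46.  184.9] (array([ 0.9, 79.7, 23.3]), array([17.01, -0.04, -0.04]))
0.15 53 [-53.  162.7] (array([ 0.9, 97.6, 38.2]), array([20.01, -0.04, -0.03]))
0.0 55 [-55.8 139.1] (array([  0.9, 112.9,  56.4]), array([22.01, -0.04, -0.03]))
```

View pics/s5.png

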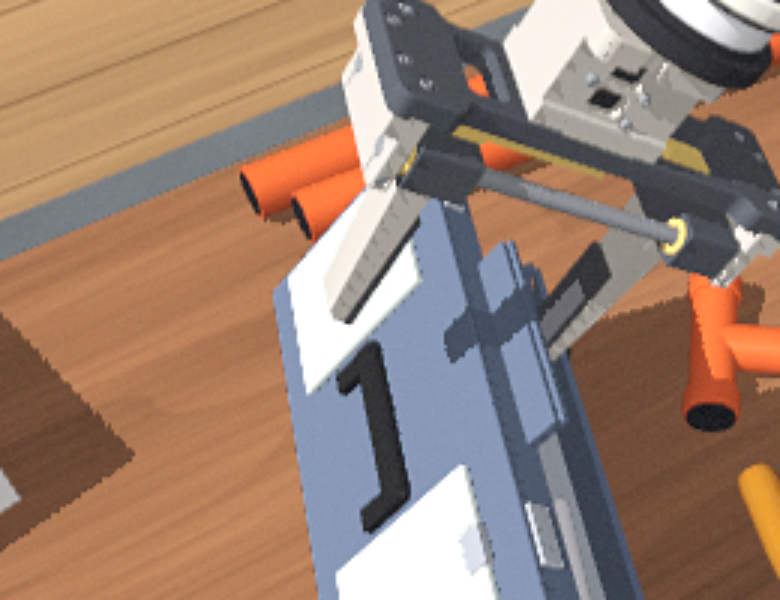

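The lid rides on the opened inner finger at about 0.85 rad, and the outer finger is well clear above it. Lowering now.

Call:
send_rows --targets '[[[0,0,0],[0,0,0]],[[0,6,1],[1,0,0]],[[0,14,2],[2.5,0,0]],[[0,22,3],[4,0,0]],[[0,30,4.5],[5.5,0,0]],[[0,38,6],[7,0,0]],[[0,45,8],[8.5,0,0]],[[0,52,10.5],[10,0,0]],[[0,59.5,13],[12,0,0]],[[0,66,16.5],[13.5,0,0]],[[0,73,20],[15,0,0]],[[0,80,23],[17,0,0]]]'

```text
clock: 10.62
ee_pos: [0.55, 0.0065, 0.1846]
eef_rot: [0.893, -0.153, 0.072, -0.417]
contact_force: [-0.3, 0.1, -0.3]
gripper_width: 0.0919
finger_force: 0.4
```

```bash
python3 -c "
from h import *
from cell import optics
st()
for th,phi,g in((.3,50,92),(.2,52,92),(.1,54,92),(.05,55,92),(.0,55,92),(-.05,55,92)):
  c=carry(th,phi,g,15);print(th,phi,c.round(1),go(c[0]/1e3,c[1]/1e3,phi))
c=optics.camera('scene');cv2.imwrite('pics/s6.png',cv2.resize(c['img'][60:260,140:400],(780,600)))
"
```

```text
t 10.62 tb [-46.8   0.7 184.6] z_tool tb [ 0.767 -0.001 -0.642] y_tool [-0.642  0.001 -0.767] F tb [ 0.06  0.29 -0.26] w 91.9 q [ 1.07  0.65 -0.86  1.98 -0.59  0.77 -1.14]
0.3 50 [-46.  184.9] (array([ 0.7, -0.8,  0.4]), array([-0.09, -0.07, -0.03]))
0.2 52 [-51.  170.2] (array([ 0.7, 13.8,  6. ]), array([ 1.91, -0.07, -0.03]))
0.1 54 [-54.5 155.1] (array([ 0.7, 27.6, 13. ]), array([ 3.91, -0.07, -0.03]))
0.05 55 [-55.6 147.4] (array([ 0.7, 34.2, 17.1]), array([ 4.91, -0.08, -0.03]))
0.0 55 [-55.8 139.1] (array([ 0.7, 40.7, 22.2]), array([ 4.91, -0.08, -0.03]))
-0.05 55 [-55.6 130.7] (array([ 0.7, 47. , 27.8]), array([ 4.91, -0.08, -0.03]))
```

View pics/s6.png

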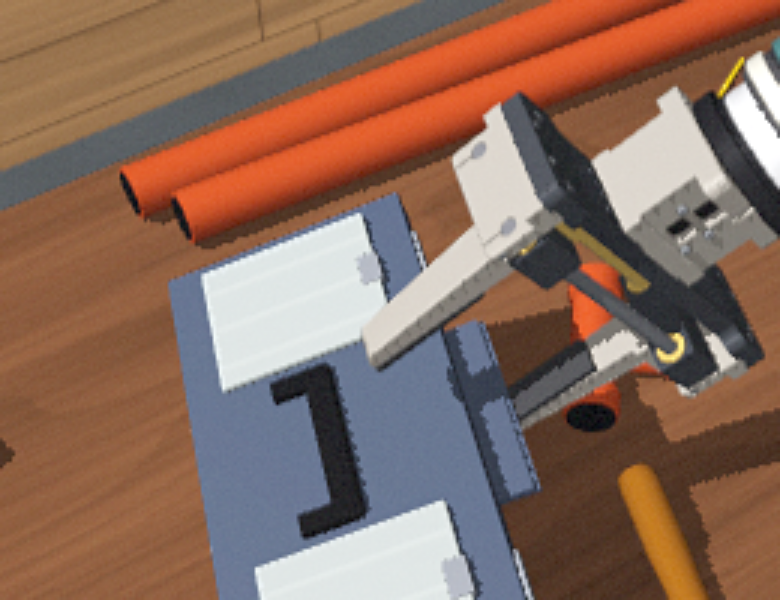

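The lid is at about 0.3 rad with its lip on the inner finger at (520,400). Now the final lowering, in two calls.

Call:
send_rows --targets '[[[0,4,2],[0.5,0,0]],[[0,9,4],[1,0,0]],[[0,14,6],[2,0,0]],[[0,18.5,8],[2.5,0,0]],[[0,23,10.5],[3,0,0]],[[0,27.5,13],[4,0,0]],[[0,27.5,13],[4,0,0]],[[0,30,14.5],[4,0,0]],[[0,32,16],[4.5,0,0]],[[0,34,17],[5,0,0]],[[0,36,18.5],[5,0,0]],[[0,38,20],[5,0,0]]]'

```text
clock: 12.18
ee_pos: [0.547, -0.0018, 0.1428]
eef_rot: [0.874, -0.15, 0.078, -0.455]
contact_force: [-1.4, -1.7, -1.4]
gripper_width: 0.0919
finger_force: 1.1
```

```bash
python3 -c "
from h import *
st();print(go(-.0556,.1307,55))"
```

```text
t 12.18 tb [-55.7   0.9 142.8] z_tool tb [ 0.819 -0.001 -0.574] y_tool [-0.574  0.001 -0.819] F tb [-2.05  0.77 -1.38] w 91.9 q [ 1.11  0.79 -0.86  1.99 -0.6   0.73 -1.02]
(array([0.9, 9.9, 7. ]), array([-0.  , -0.05, -0.04]))
```

Call:
send_rows --targets '[[[0,1,0.7],[0,0,0]],[[0,2,1.4],[0,0,0]],[[0,3,2.1],[0,0,0]],[[0,4,2.8],[0,0,0]],[[0,5,3.5],[0,0,0]],[[0,6,4.2],[0,0,0]],[[0,7,4.9],[0,0,0]],[[0,8,5.6],[0,0,0]],[[0,9,6.3],[0,0,0]],[[0,10,7],[0,0,0]],[[0,11,7.7],[0,0,0]],[[0,11,7.7],[0,0,0]]]'

```text
clock: 13.68
ee_pos: [0.5469, -0.0018, 0.1294]
eef_rot: [0.874, -0.15, 0.078, -0.455]
contact_force: [0.0, -0.2, -0.4]
gripper_width: 0.0918
finger_force: 0.0
```

```bash
python3 -c "
from h import *
from cell import optics,observe
st();print(observe()['finger_force'])
c=optics.camera('scene');cv2.imwrite('pics/s7.png',cv2.resize(c['img'][100:300,140:400],(780,600)))
"
```

```text
t 13.68 tb [-55.7   0.9 129.4] z_tool tb [ 0.819 -0.001 -0.574] y_tool [-0.574  0.001 -0.819] F tb [-0.18 -0.1  -0.4 ] w 91.8 q [ 1.1   0.82 -0.85  1.99 -0.59  0.72 -1.01]
0.0
```

View pics/s7.png

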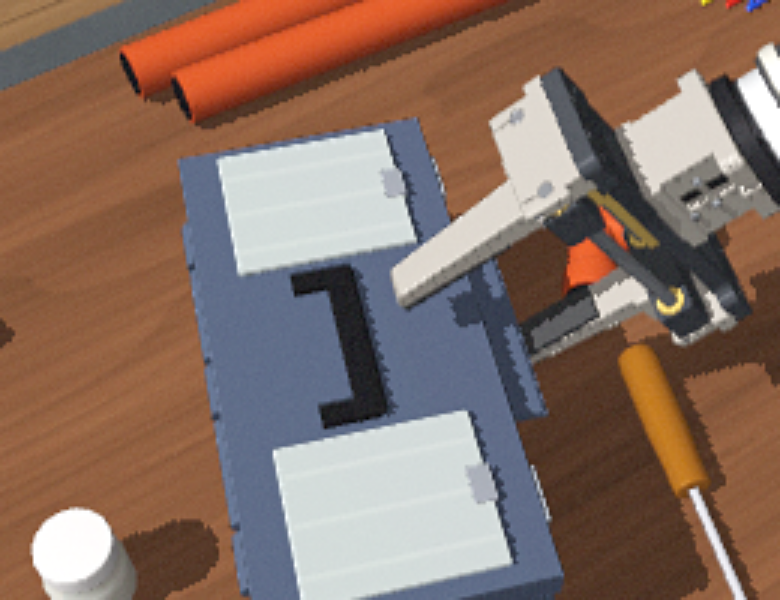

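The lid is shut and the fingers are unloaded. Retreating along the finger axis.

Call:
send_rows --targets '[[[0,0,-6],[0,0,0]],[[0,0,-15],[0,0,0]],[[0,0,-30],[0,0,0]],[[0,0,-50],[0,0,0]],[[0,-5,-75],[0,0,0]],[[0,-20,-100],[0,0,0]],[[0,-40,-120],[0,0,0]],[[0,-60,-130],[0,0,0]],[[0,-60,-130],[0,0,0]],[[0,-60,-130],[0,0,0]]]'

```text
clock: 14.98
ee_pos: [0.5225, -0.0696, 0.2526]
eef_rot: [0.874, -0.15, 0.077, -0.455]
contact_force: [1.0, -0.1, -0.5]
gripper_width: 0.092
finger_force: 0.0
```

```bash
python3 -c "
from h import *
from cell import observe,close_job
st();print(close_job())
"
```

```text
t 14.97 tb [-127.7    1.5  252.6] z_tool tb [ 0.819 -0.    -0.574] y_tool [-0.574  0.001 -0.819] F tb [ 0.24 -0.96 -0.46] w 92.0 q [ 1.26  0.6  -0.88  1.91 -0.59  1.03 -1.1 ]
the job is handed in; nothing more can be done
None
```

I tipped the lid over, caught it on the inner finger, lowered it until the camera showed it shut, backed the gripper clear and handed the job in at 15 s; no verdict came back.

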